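# Thread the return spring onto the chopper's guide rod

## Robot

A 6-joint arm with a two-finger parallel gripper is mounted at the origin on a cart in front of the work surface, level with it; the furniture and walls round the work are solid. World frame = base frame: x ahead of the robot, y to its left, z up, the work surface at z = 0. Lengths are in m, angles in rad, forces in N, time in s.
With the tool pointing down it reaches from about 0.425 to 0.95 m from the base axis. Payload 3.5 kg.
Tool frame: the origin (TCP) lies on the centre line of the jaws, within the pads' length; the fingertips stand 25 mm ahead of it and the grasp point (between the pads) lies 6 mm ahead of it (ctrl.finger_overhang is the distance from the TCP to the fingertips, in m); z points along the fingers, y is the line along which they close (so a half turn about z gives the same grasp; the last joint's range is limited). The gripper opens to 85 mm and grips with 20 to 120 N. Pads are 22 mm wide; open, the fingers measure 114 mm over their backs; the gripper's body (76 mm by 85 mm) begins 54 mm behind the grasp point. The pads swing forward as they close: fully open they stand 13 mm farther back than shut.
Start: joints at [0.99, 0.286, 1.577, -0, 1.279, -0.15], TCP at [0.282, 0.613, 0.256] pointing down, gripper open.
Joint ranges: [-2.77, 2.77], [-0.9, 2.22], [0.21, 2.48], [-1.53, 4.67], [0.24, 2.81], [-2.84, 2.84]. Speed limits (rad/s): [2.79, 2.79, 3.14, 3.14, 3.14, 3.14].

## Interface

Orientations are given as a unit quaternion [x, y, z, w].
In Python, from plant import get_state, imaging, job, ctrl gives the robot as it stands.
- The arm moves only by the tool jog_arm, never from a script. Its argument "increments" is a list of rows, each an object of numbers: "dx", "dy", "dz": the shift along the world's x, y, z each as a share of 12 cm, from -1 to 1; "ax", "ay", "az": the turn, a rotation vector about the world's x, y, z each as a share of pi/2 rad, from -1 to 1; "gripper": the gripper command: -1 is shut, 1 is fully open, values between are in proportion. A call has 1 to 10 rows; each row is the pose to reach, as a shift and turn from the pose commanded when the call began; what a row does not reach only later rows make up. A row lasts 1/10 s, in which the tool goes at most 50 mm and 8.59 degrees, less where a joint would pass 70% of its speed; a pose out of reach is approached as far as the arm can. A call with a number of a shift or a turn outside -1 to 1 is refused whole. A call with a gripper value outside its range is refused whole. The fingers move at their own pace and stop on an object; "force" is the grip in N (left out, the last holds). Time passes only in rows, so rows that repeat a pose let the fingers close. It gives the time, the measured TCP pose, the force, the opening and the grip force at its end, in the units of the state.
- get_state(): the state, without advancing time (a new reading comes with each control period).
- imaging.read_camera(name): name is "side" or "top"; returns a dict with "frame" (384x512x3 uint8, blue, green, red), "depth" (384x512 float32, m along the optical axis (not along the pixel's ray), 0 where there is no reading), "camera_matrix" (3x3 intrinsics, pixels), "extrinsics" (4x4, takes a point from camera to world coordinates). Camera axes: x right, y up, looking along -z (the intrinsics and any distortion apply to the point x, -y, -z); pixel columns grow to the right and rows downward; lengths in m; the calibration is good to about 2 mm. A picture is of the moment at which its call begins.
- job.sign_off(): hands the job in; it is judged then, once.
The state is a dict: "time": time; "qpos": joint angles; "dq": joint speeds; "joint_efforts": joint torques, N m; "eef_pos": TCP position; "tcp_rot": TCP orientation; "contact_force": force on the tool from outside, world axes, zero at the start; "wrist_torque": the same for the moment, N m; "opening": opening from 0.0 (shut) to 1.0 (fully open); "finger_force": force on a finger pad.
Only numpy, scipy, OpenCV 4.12 (cv2) and the standard library are available. Lean on these libraries where they do the work, as an engineer would, in place of code of your own. Each camera call takes 0.05 s, during which the arm holds its last target. There are 200 camera calls.

## Task

Fit the return spring on the hand chopper: lift the coil spring off the worktop, thread it upright over the end of the chopper's guide rod with the bent-in wire end at its foot going through the notches of the two collars, and let it go standing fully home on the base. Whenever it snags on a collar, twist it a little under a light push until it drops through; never force it by pushing or twisting hard, and do not squash its coils solid. Leave the mug, the salt shaker and the coffee pod where they are.

Things in the scene. Friction and masses are not known exactly. Their poses are not given: they have to be found in the camera images.
- press: Base of a press-down hand chopper, held fast to the worktop: white disc 110 mm across, 12 mm high, with an upright steel guide rod 10 mm across in its middle (rounded tip 80 mm above the worktop) that carries two steel collars. Origin: centre of the underside, z up. A 16 mm grey rib on the disc, 36 mm from the axis, marks its front, the -x side.
- seat (a point): Centre of the disc's top, 12 mm above press, where the spring's foot shall stand, inside a low rim (3 mm high, 40 mm inside). Same axes as press.
- upper_collar (a point): On the rod's axis at the top face of the upper collar, 57 mm above press. Both collars: 21 mm across, 5 mm thick, tight (do not turn), each with one notch 6 mm wide, open at the edge, down to the rod and right through. The point has the axes of press, NOT the notch's direction: each notch lies up to 0.9 rad either way from -x, each by its own unmeasured amount; feel or see it.
- lower_collar (a point): On the rod's axis at the top face of the lower collar, 35 mm above press. It has the same shape; its notch is turned independently of the upper one's, also up to 0.9 rad either way from -x of press and not measured.
- spring: Foot of the steel compression spring, loose, upright on the worktop: 58 mm tall, 32 mm outside, 26 mm inside, wire 3 mm, about 90 g. Origin: on the axis at the underside, z up. On its -x side the wire end is bent radially inward to 7 mm from the axis, so it passes a collar only through the notch. The coils of the lower half give about 1 N per mm and are solid after 12 mm.
- spring_top (a point): Centre of the spring's top, on its axis, 58 mm above the foot when not squashed, with the spring's axes. The upper half of the spring (30 mm above the foot and higher) does not give: grip it there across its outside, any way round. The top wire end is bent inward too, straight above the foot's, and stays above the upper collar when the spring is home.
- mug: White mug, 83 mm wide and 70 mm high, a bystander behind the work; origin at the centre of its underside.
- salt_shaker: Salt shaker, 44 mm across, 90 mm high, a bystander behind the work; origin at the centre of its underside.
- pod: White coffee pod, 51 mm across, 43 mm high, a bystander left of the work; origin at the centre of its underside.

How it is judged:
On the way, in this order (a step that is already met when the one before it is completed fails the run):
1. the spring's foot is over the rod, above the upper collar (horizontal distance between spring and press below 0.01 m and z of spring in the frame of press above 0.055 m), for 0.1 s.
2. the foot has dropped below the upper collar, with the rod inside the spring (horizontal distance between spring and press below 0.008 m and z of spring in the frame of press below 0.0495 m), for 0.05 s.
At the end, for the whole second after the job is handed in: The spring stands on the chopper base round the guide rod, its foot within 2.5 mm of the seat and within 6 mm of the rod's axis, tilted less than 0.1 rad, not squashed (at least 55 mm tall), released and at rest (z of spring in the frame of press below 0.0145 m and horizontal distance between spring and press below 0.006 m and angle between spring's own z axis and vertical below 0.1 rad and distance between spring_top and spring above 0.055 m and linear speed of spring below 0.02 m/s); the robot touches nothing.
It fails at once if the spring is squashed solid (less than 47 mm tall) (distance between spring_top and spring below 0.047 m).
It fails at once if the spring is forced, by pushing or twisting, against the chopper with more than 25 N (contact force between spring and press above 25 N).
It fails at once if the mug is moved (distance of mug from where it was at the start of the episode above 0.015 m).
It fails at once if the salt shaker is moved (distance of salt_shaker from where it was at the start of the episode above 0.015 m).
It fails at once if the coffee pod is moved (distance of pod from where it was at the start of the episode above 0.015 m).
It also fails if it takes over 67 s, if anything falls off the work surface, if the arm or the gripper's body presses on something with over 40 N, if the wrist force passes 120 N, or if a joint passes its speed limit or range.

## Working session

There is one attempt and no reset: what is moved stays moved. The work goes in short steps, Python scripts to look and compute and a tool call to move; the robot and the scene stay as the last step left them, time stands still between calls to the robot, and variables do not carry over. Pictures are saved under pics/ and viewed, at most 10 in all, crops included, and the job is handed in when it is done.

Besides the shell and the picture viewer there is one more tool, called after "Call:" in YAML: its name, and indented under it one key for each argument. jog_arm: Moves the arm, as the interface text tells. Shift numbers are shares of 12 cm and turn numbers shares of pi/2 rad, none past 1 either way. Its arguments: {"type":"object","properties":{"increments":{"type":"array"},"force":{"type":"number"}},"required":["increments"]}

```bash
ls; mkdir -p pics; cat > h.py <<'E'
import numpy as np, cv2
from plant import get_state, imaging, job, ctrl
def cam(n):
    r=imaging.read_camera(n); return r['frame'],r['depth'],np.array(r['camera_matrix']),np.array(r['extrinsics'])
def cloud(d,K,E):
    v,u=np.mgrid[:d.shape[0],:d.shape[1]]
    P=np.stack([(u-K[0,2])/K[0,0]*d,-(v-K[1,2])/K[1,1]*d,-d],-1)
    W=P@E[:3,:3].T+E[:3,3]; W[d<=0]=np.nan; return W
def ray(u,v,K,E,z):
    r=E[:3,:3]@np.array([(u-K[0,2])/K[0,0],-(v-K[1,2])/K[1,1],-1]); c=E[:3,3]
    return c+r*(z-c[2])/r[2]
def proj(p,K,E):
    q=E[:3,:3].T@(np.array(p)-E[:3,3]); return np.array([K[0,0]*q[0]/-q[2]+K[0,2],K[1,2]+K[1,1]*q[1]/q[2]*1])
E
python3 - <<'E'
from h import *
for n in('top','side'):
    f,d,K,E=cam(n); cv2.imwrite(f'pics/{n}0.png',f); np.savez(f'{n}0.npz',f=f,d=d,K=K,E=E); print(n,K.round(1).tolist(),E.round(3).tolist())
s=get_state(); print(s, ctrl.finger_overhang)
E
```

```text
pics
top [[485.2, 0.0, 250.5], [0.0, 485.2, 190.8], [0.0, 0.0, 1.0]] [[0.016, 0.998, -0.069, 0.508], [-1.0, 0.016, -0.003, 0.139], [-0.002, 0.069, 0.998, 0.908], [0.0, 0.0, 0.0, 1.0]]
side [[477.0, 0.0, 248.8], [0.0, 477.0, 195.9], [0.0, 0.0, 1.0]] [[0.901, 0.239, -0.361, 0.243], [-0.433, 0.51, -0.743, -0.527], [0.007, 0.826, 0.563, 0.588], [0.0, 0.0, 0.0, 1.0]]
{'time': 0.1, 'qpos': array([ 9.89986637e-01,  2.87130087e-01,  1.57805509e+00,  2.20315280e-05,
        1.27855284e+00, -1.50006609e-01]), 'dq': array([-2.36437350e-04, -1.82159574e-03, -2.84496475e-03,  6.75965058e-05,
       -1.47524524e-03,  2.23159268e-03]), 'joint_efforts': array([ 2.95464106e-04, -4.07292652e+01, -2.93699956e+01, -1.75851442e-04,
        3.47962246e-03, -4.20005961e-06]), 'eef_pos': array([0.28155429, 0.61288269, 0.25503681]), 'tcp_rot': array([ 2.13742695e-01,  9.76889405e-01, -9.98089722e-04, -3.93149745e-04]), 'contact_force': array([ 1.24363218, -0.39675265,  0.09187329]), 'wrist_torque': array([-0.04359039,  0.0045717 ,  0.0134484 ]), 'finger_force': 0.0, 'opening': 0.9997233533452917} 0.025
```

View pics/top0.png

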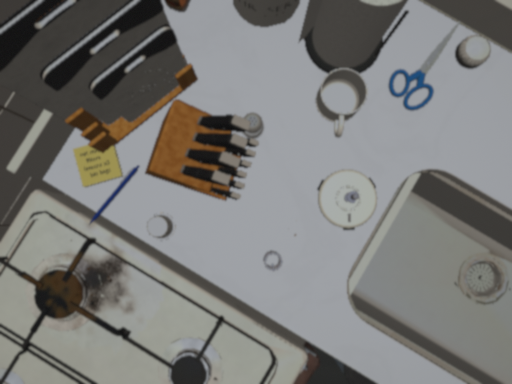

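View pics/side0.png

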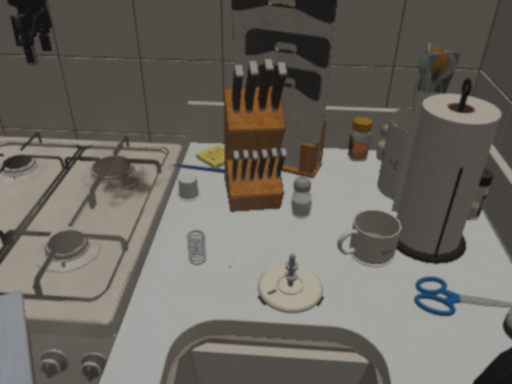

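The top view shows the press at about (348,198) with its rib at about (349,217), the spring at (272,260), and the pod at (159,226). The mug is at (341,95) and the shaker near (252,124). The side view shows the spring at (197,247) and the rod at (291,270). Next I'll measure these.

```bash
python3 - <<'E'
from h import *
tiles=[]
T={}
for n in('top','side'):
    z=np.load(n+'0.npz'); f,d,K,E=z['f'],z['d'],z['K'],z['E']; W=cloud(d,K,E); T[n]=(f,d,K,E,W)
    boxes={'top':[(348,198),(272,260)],'side':[(291,278),(197,247)]}[n]
    for (u,v) in boxes:
        c=f[v-35:v+35,u-40:u+40]; tiles.append(cv2.resize(c,(400,300),interpolation=cv2.INTER_CUBIC)) 
cv2.imwrite('pics/c.png',np.vstack([np.hstack(tiles[:2]),np.hstack(tiles[2:])]))
f,d,K,E,W=T['top']
# press disc: points z 6..18mm in region
def stats(W,u0,u1,v0,v1,zl,zh):
    R=W[v0:v1,u0:u1]; m=(R[...,2]>zl)&(R[...,2]<zh); P=R[m]; return m.sum(),P.mean(0).round(4),P.min(0).round(3),P.max(0).round(3)
print('top disc',stats(W,310,385,160,235,.008,.02))
print('top rodregion',stats(W,330,370,180,220,.03,.1))
print('spring',stats(W,255,290,240,280,.03,.08))
print('worktop z',np.nanmedian(W[270:300,290:320,2]))
f,d,K,E,W=T['side']
print('s disc',stats(W,255,330,250,315,.008,.02))
print('s rod',stats(W,270,310,245,300,.03,.1))
print('s spring',stats(W,180,215,225,270,.03,.08))
print('worktop z',np.nanmedian(W[280:300,180:220,2]))
E
```

```text
top disc (np.int64(2485), array([ 0.5592, -0.0367,  0.0117]), array([ 0.504, -0.091,  0.008]), array([0.614, 0.017, 0.019]))
top rodregion (np.int64(133), array([ 0.5596, -0.0347,  0.0571]), array([ 0.55 , -0.047,  0.031]), array([ 0.569, -0.027,  0.081]))
spring (np.int64(124), array([0.4446, 0.1017, 0.0532]), array([0.431, 0.087, 0.03 ]), array([0.461, 0.117, 0.061]))
worktop z -0.0004237834642540905
s disc (np.int64(2206), array([ 0.5545, -0.043 ,  0.0132]), array([ 0.503, -0.091,  0.008]), array([0.614, 0.018, 0.019]))
s rod (np.int64(261), array([ 0.5582, -0.0378,  0.0533]), array([ 0.549, -0.046,  0.031]), array([ 0.57 , -0.024,  0.082]))
s spring (np.int64(259), array([0.4443, 0.102 , 0.0483]), array([0.429, 0.086, 0.03 ]), array([0.46 , 0.121, 0.06 ]))
worktop z 0.0011557398178726475
```

View pics/c.png

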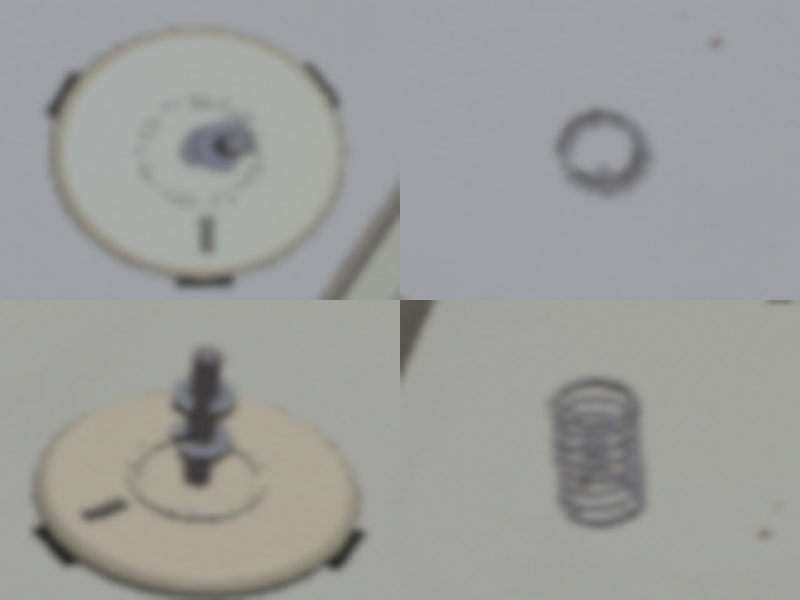

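The crops put the press axis at about (0.559,-0.037) and the spring at (0.445,0.102). The spring's bend is at the bottom of its ring (-x). I'll take one refinement with an enlarged look at the collars, then move.

```bash
python3 - <<'E'
from h import *
t=[]
for n,(u,v) in(('top',(351,195)),('side',(291,270))):
    z=np.load(n+'0.npz'); f,K,E,d=z['f'],z['K'],z['E'],z['d']
    c=cv2.resize(f[v-20:v+20,u-20:u+20],(500,500) if 0 else (400,400),interpolation=cv2.INTER_CUBIC)
    t.append(cv2.normalize(c,None,0,255,cv2.NORM_MINMAX))
    c=np.array([.559,-.037,0])
    print(n,{h:proj(c+[0,0,h],K,E).round(1).tolist() for h in(.012,.035,.057,.08)})
    g=cv2.cvtColor(f,cv2.COLOR_BGR2GRAY)
    if n=='top':
        # disc fit from colour/depth edge
        W=cloud(d,K,E)
        m=((W[...,2]>.007)&(W[...,2]<.018)).astype(np.uint8); m[:,:310]=0;m[:,390:]=0;m[:155]=0;m[240:]=0
        cn=max(cv2.findContours(m,0,1)[0],key=cv2.contourArea)
        P=np.array([ray(p[0][0],p[0][1],K,E,.012)[:2] for p in cv2.convexHull(cn)],np.float32)
        print('disc',cv2.minEnclosingCircle(P), 'rib',ray(349.4,217.8,K,E,.013))
        r=ray(308+228/5,163+145*70/300,K,E,.08); print('rodtip?',r)
    box=(250,295,238,282) if n=='top' else (180,216,225,270)
    s=g[box[2]:box[3],box[0]:box[1]].astype(float); m=(s<np.median(s)-12)
    if n=='top':
        W=cloud(d,K,E)[box[2]:box[3],box[0]:box[1]]; m&=1
        v,u=np.nonzero(m); 
        P=W[(W[...,2]>.05)&(W[...,2]<.064)]; print('spring top depth pts',len(P),cv2.minEnclosingCircle(P[:,:2].astype(np.float32)),P[:,2].mean())
    z=np.load('top0.npz')
W=cloud(z['d'],z['K'],z['E'])
for nm,(u,v) in dict(pod=(159,226),mug=(341,95),shaker=(252,124)).items(): print(nm,W[v,u])
cv2.imwrite('pics/c2.png',np.hstack(t))
E
```

```text
top {0.012: [347.3, 198.1], 0.035: [349.8, 197.4], 0.057: [352.4, 196.7], 0.08: [355.2, 196.0]}
disc ((0.560175895690918, -0.03680823743343353), 0.05675768107175827) rib [ 0.52265259 -0.04068588  0.013     ]
rodtip? [ 0.55745838 -0.03431784  0.08      ]Traceback (most recent call last):
  File "<stdin>", line 21, in <module>
numpy._core._exceptions._UFuncOutputCastingError: Cannot cast ufunc 'bitwise_and' output from dtype('int64') to dtype('bool') with casting rule 'same_kind'
```

```bash
python3 - <<'E'
from h import *
t=[]
for n,(u,v) in(('top',(351,195)),('side',(291,270))):
    z=np.load(n+'0.npz'); f,K,E,d=z['f'],z['K'],z['E'],z['d']
    t.append(cv2.normalize(cv2.resize(f[v-20:v+20,u-20:u+20],(400,400),interpolation=cv2.INTER_CUBIC),None,0,255,cv2.NORM_MINMAX))
    W=cloud(d,K,E); b=(250,295,238,282) if n=='top' else (180,216,225,270)
    P=W[b[2]:b[3],b[0]:b[1]].reshape(-1,3); P=P[(P[:,2]>.05)&(P[:,2]<.064)]
    print(n,'spring',len(P),cv2.minEnclosingCircle(P[:,:2].astype(np.float32)))
    if n=='top':
        for nm,(u,v) in dict(pod=(159,226),mug=(341,95),shaker=(252,124)).items(): print(nm,W[v,u].round(3))
        print('bend',ray(250+20.5,0+260+(175-150)*70/300,K,E,.058), ray(272-40+(603-400)/5,225+178*70/300,K,E,.058))
    print({h:proj([.559,-.037,h],K,E).round(1).tolist() for h in(.012,.035,.057,.08)})
cv2.imwrite('pics/c2.png',np.hstack(t))
E
```

```text
top spring 98 ((0.4450058043003082, 0.10104787349700928), 0.015855491161346436)
pod [0.502 0.304 0.041]
mug [ 0.754 -0.026  0.005]
shaker [0.679 0.141 0.089]
bend [0.43637663 0.1052794  0.058     ] [0.43522851 0.10161474 0.058     ]
{0.012: [347.3, 198.1], 0.035: [349.8, 197.4], 0.057: [352.4, 196.7], 0.08: [355.2, 196.0]}
side spring 126 ((0.4450685977935791, 0.10364828258752823), 0.01760009303689003)
{0.012: [289.8, 285.7], 0.035: [290.6, 275.6], 0.057: [291.3, 265.7], 0.08: [292.2, 255.1]}
```

View pics/c2.png

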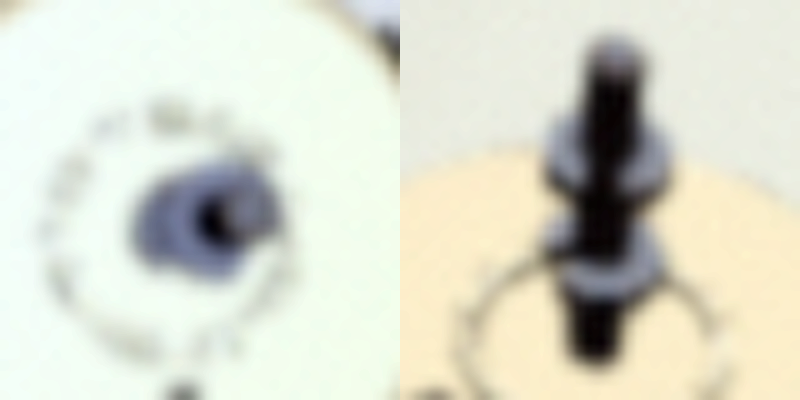

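Call:
jog_arm:
  increments:
    - {"dx": 0.4, "dy": -0.4, "az": -0.1, "gripper": 1}
    - {"dx": 0.7, "dy": -0.8, "az": -0.2, "gripper": 1}
    - {"dx": 1, "dy": -1, "az": -0.3, "gripper": 1}
    - {"dx": 1, "dy": -1, "az": -0.4, "gripper": 1}
    - {"dx": 1, "dy": -1, "az": -0.5, "gripper": 1}
    - {"dx": 1, "dy": -1, "az": -0.6, "gripper": 1}
    - {"dx": 1, "dy": -1, "az": -0.7, "gripper": 1}
    - {"dx": 1, "dy": -1, "az": -0.8, "gripper": 1}
    - {"dx": 1, "dy": -1, "az": -0.9, "gripper": 1}
    - {"dx": 1, "dy": -1, "az": -1, "gripper": 1}
  force: 40

```text
$.increments[0]: bad value
```

The side crop shows the upper collar's notch facing the camera, dark gap at (603,185). In world azimuth that is about -123°, roughly +0.9 rad from press -x. The lower collar's gap looks to be on the left at (570,245), azimuth about 140–150°. The spring's bend points to about -x. My jog call was refused, probably because keys were missing, so I'll retry with all of them.

Call:
jog_arm:
  increments:
    - {"dx": 0.15, "dy": -0.4, "dz": 0, "ax": 0, "ay": 0, "az": -0.09, "gripper": 1}
    - {"dx": 0.34, "dy": -0.8, "dz": 0, "ax": 0, "ay": 0, "az": -0.18, "gripper": 1}
    - {"dx": 0.34, "dy": -1, "dz": 0, "ax": 0, "ay": 0, "az": -0.27, "gripper": 1}
  force: 40

```text
time: 0.4
eef_pos: [0.3239, 0.4908, 0.2554]
tcp_rot: [0.418, 0.908, -0.001, 0.0]
contact_force: [-0.2, 0.0, -0.3]
opening: 0.997
finger_force: 0.0
```

Call:
jog_arm:
  increments:
    - {"dx": 0.15, "dy": -0.4, "dz": 0, "ax": 0, "ay": 0, "az": -0.09, "gripper": 1}
    - {"dx": 0.3, "dy": -0.8, "dz": 0, "ax": 0, "ay": 0, "az": -0.18, "gripper": 1}
    - {"dx": 0.35, "dy": -1, "dz": 0, "ax": 0, "ay": 0, "az": -0.27, "gripper": 1}

```text
time: 0.7
eef_pos: [0.3651, 0.3705, 0.2557]
tcp_rot: [0.6, 0.8, -0.001, 0.0]
contact_force: [0.6, 0.0, -0.2]
opening: 1.003
finger_force: 0.0
```

Call:
jog_arm:
  increments:
    - {"dx": 0.15, "dy": -0.4, "dz": 0, "ax": 0, "ay": 0, "az": -0.09, "gripper": 1}
    - {"dx": 0.3, "dy": -0.8, "dz": 0, "ax": 0, "ay": 0, "az": -0.18, "gripper": 1}
    - {"dx": 0.35, "dy": -1, "dz": 0, "ax": 0, "ay": 0, "az": -0.27, "gripper": 1}

```text
time: 1.0
eef_pos: [0.4072, 0.2506, 0.2559]
tcp_rot: [0.755, 0.656, -0.0, 0.0]
contact_force: [0.7, 0.7, 0.8]
opening: 0.998
finger_force: 0.0
```

Call:
jog_arm:
  increments:
    - {"dx": 0.15, "dy": -0.4, "dz": -0.2, "ax": 0, "ay": 0, "az": -0.09, "gripper": 0.5}
    - {"dx": 0.3, "dy": -0.8, "dz": -0.5, "ax": 0, "ay": 0, "az": -0.19, "gripper": 0.5}
    - {"dx": 0.3, "dy": -1, "dz": -0.7, "ax": 0, "ay": 0, "az": -0.19, "gripper": 0.5}
    - {"dx": 0.3, "dy": -1, "dz": -0.7, "ax": 0, "ay": 0, "az": -0.19, "gripper": 0.5}

```text
time: 1.4
eef_pos: [0.4399, 0.1299, 0.1673]
tcp_rot: [0.843, 0.537, -0.005, -0.002]
contact_force: [-0.6, 0.7, -0.1]
opening: 0.751
finger_force: 0.0
```

Call:
jog_arm:
  increments:
    - {"dx": 0.042, "dy": -0.23, "dz": 0, "ax": 0, "ay": 0, "az": 0, "gripper": 0.4}
    - {"dx": 0.042, "dy": -0.23, "dz": -0.4, "ax": 0, "ay": 0, "az": 0, "gripper": 0.4}
    - {"dx": 0.042, "dy": -0.23, "dz": -0.75, "ax": 0, "ay": 0, "az": 0, "gripper": 0.4}
    - {"dx": 0.042, "dy": -0.23, "dz": -0.92, "ax": 0, "ay": 0, "az": 0, "gripper": 0.4}
    - {"dx": 0.042, "dy": -0.23, "dz": -0.92, "ax": 0, "ay": 0, "az": 0, "gripper": 0.4}
    - {"dx": 0.042, "dy": -0.23, "dz": -0.92, "ax": 0, "ay": 0, "az": 0, "gripper": 0.4}

```text
time: 2.0
eef_pos: [0.4482, 0.1062, 0.0626]
tcp_rot: [0.842, 0.54, 0.0, 0.0]
contact_force: [-0.1, 0.1, 0.3]
opening: 0.696
finger_force: 0.0
```

```bash
python3 - <<'E'
from h import *
s=get_state(); print(s['eef_pos'],s['tcp_rot'],s['opening'],s['qpos'])
t=[]
for n,(u,v) in(('top',(272,258)),('side',(197,240))):
    f,d,K,E=cam(n); t.append(cv2.resize(f[v-35:v+35,u-35:u+35],(400,400),interpolation=cv2.INTER_CUBIC))
cv2.imwrite('pics/g1.png',np.hstack(t))
E
```

```text
[0.44815404 0.10620688 0.06258351] [8.41725737e-01 5.39905285e-01 2.47880557e-04 6.79600402e-05] 0.6955186430980909 [1.17517403e-02 7.77716035e-02 2.21805688e+00 1.97125645e-04
 8.45271737e-01 4.41768101e-01]
```

View pics/g1.png

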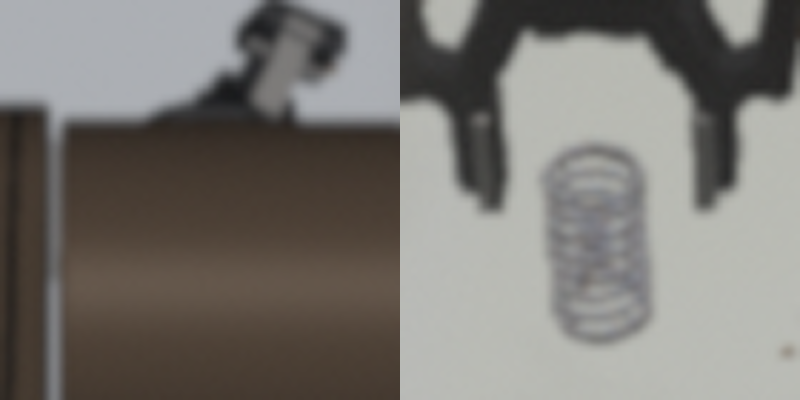

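The side crop shows the pads straddling the spring, spring axis at about (597,240) and pads at 490 and 707. The hand is about 10 mm too high. I'll lower it and close.

Call:
jog_arm:
  increments:
    - {"dx": -0.026, "dy": -0.035, "dz": -0.08, "ax": 0, "ay": 0, "az": 0, "gripper": 0.4}
    - {"dx": -0.026, "dy": -0.035, "dz": -0.08, "ax": 0, "ay": 0, "az": 0, "gripper": 0.1}
    - {"dx": -0.026, "dy": -0.035, "dz": -0.08, "ax": 0, "ay": 0, "az": 0, "gripper": -0.1}
    - {"dx": -0.026, "dy": -0.035, "dz": -0.08, "ax": 0, "ay": 0, "az": 0, "gripper": -0.5}
    - {"dx": -0.026, "dy": -0.035, "dz": -0.08, "ax": 0, "ay": 0, "az": 0, "gripper": -0.5}
    - {"dx": -0.026, "dy": -0.035, "dz": -0.08, "ax": 0, "ay": 0, "az": 0, "gripper": -0.5}
    - {"dx": -0.026, "dy": -0.035, "dz": -0.08, "ax": 0, "ay": 0, "az": 0, "gripper": -0.5}
    - {"dx": -0.026, "dy": -0.035, "dz": -0.08, "ax": 0, "ay": 0, "az": 0, "gripper": -0.5}
  force: 30

```text
time: 2.9
eef_pos: [0.4447, 0.1015, 0.0524]
tcp_rot: [0.842, 0.54, 0.0, 0.0]
contact_force: [-0.3, 0.3, 0.7]
opening: 0.355
finger_force: 29.6
```

Call:
jog_arm:
  increments:
    - {"dx": 0, "dy": 0, "dz": 0.2, "ax": 0, "ay": 0, "az": 0, "gripper": -0.5}
    - {"dx": 0, "dy": 0, "dz": 0.5, "ax": 0, "ay": 0, "az": 0, "gripper": -0.5}
    - {"dx": 0, "dy": 0, "dz": 0.8, "ax": 0, "ay": 0, "az": 0, "gripper": -0.5}
    - {"dx": 0, "dy": 0, "dz": 0.9, "ax": 0, "ay": 0, "az": 0, "gripper": -0.5}
    - {"dx": 0, "dy": 0, "dz": 0.9, "ax": 0, "ay": 0, "az": 0, "gripper": -0.5}
    - {"dx": 0, "dy": 0, "dz": 0.9, "ax": 0, "ay": 0, "az": 0, "gripper": -0.5}

```text
time: 3.5
eef_pos: [0.4436, 0.1015, 0.1588]
tcp_rot: [0.842, 0.54, -0.001, -0.001]
contact_force: [-0.9, 0.1, -1.4]
opening: 0.359
finger_force: 30.0
```

```bash
python3 - <<'E'
from h import *
s=get_state(); print(s['eef_pos'],s['tcp_rot'],s['opening'],s['finger_force'])
f,d,K,E=cam('side'); np.savez('s1.npz',f=f,d=d,K=K,E=E)
p=s['eef_pos']; a=proj(p-[0,0,.0524],K,E); b=proj(p+[0,0,.0056],K,E); print(a,b)
u,v=int(a[0]),int((a[1]+b[1])/2)
print(u,v); cv2.imwrite('pics/g2.png',cv2.resize(f[v-35:v+35,u-35:u+35],(560,560),interpolation=cv2.INTER_CUBIC))
E
```

```text
[0.44360855 0.10150378 0.15876584] [ 8.41922059e-01  5.39597896e-01 -9.68354384e-04 -6.47480242e-04] 0.3588224338889213 29.968034885823727
[193.26487946 213.49444558] [191.17064821 184.83301523]
193 199
```

View pics/g2.png

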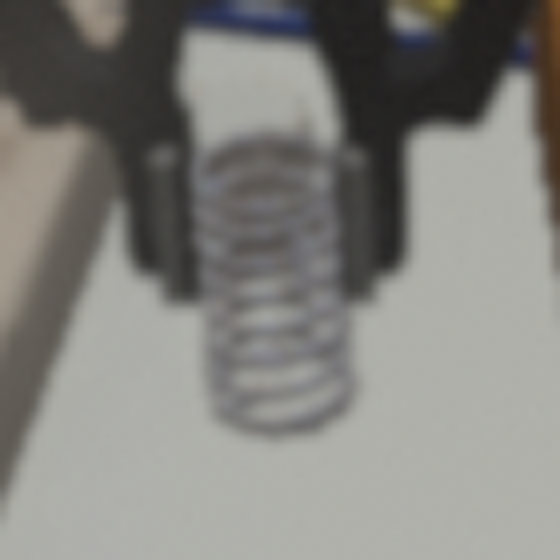

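The side crop shows the spring upright in the grip. Its foot centre is at (283,395), matching the predicted (282,396), so the spring axis lies on the TCP. Next I'll carry it over the rod, turning it towards the upper notch.

Call:
jog_arm:
  increments:
    - {"dx": 0.2, "dy": -0.25, "dz": 0, "ax": 0, "ay": 0, "az": 0.09, "gripper": -0.5}
    - {"dx": 0.4, "dy": -0.45, "dz": 0, "ax": 0, "ay": 0, "az": 0.18, "gripper": -0.5}
    - {"dx": 0.6, "dy": -0.7, "dz": 0, "ax": 0, "ay": 0, "az": 0.27, "gripper": -0.5}
    - {"dx": 0.6, "dy": -0.7, "dz": 0, "ax": 0, "ay": 0, "az": 0.27, "gripper": -0.5}

```text
time: 3.95
eef_pos: [0.518, 0.0147, 0.1584]
tcp_rot: [0.71, 0.704, -0.001, -0.0]
contact_force: [0.1, -0.4, -0.5]
opening: 0.353
finger_force: 30.1
```

Call:
jog_arm:
  increments:
    - {"dx": 0.2, "dy": -0.2, "dz": 0, "ax": 0, "ay": 0, "az": 0.09, "gripper": -0.5}
    - {"dx": 0.36, "dy": -0.44, "dz": 0, "ax": 0, "ay": 0, "az": 0.18, "gripper": -0.5}
    - {"dx": 0.36, "dy": -0.44, "dz": 0, "ax": 0, "ay": 0, "az": 0.28, "gripper": -0.5}
    - {"dx": 0.36, "dy": -0.44, "dz": 0, "ax": 0, "ay": 0, "az": 0.28, "gripper": -0.5}
    - {"dx": 0.36, "dy": -0.44, "dz": 0, "ax": 0, "ay": 0, "az": 0.28, "gripper": -0.5}

```text
time: 4.45
eef_pos: [0.5584, -0.0345, 0.1584]
tcp_rot: [0.54, 0.842, -0.001, -0.002]
contact_force: [-0.1, -0.4, -0.3]
opening: 0.36
finger_force: 30.2
```

```bash
python3 - <<'E'
from h import *
s=get_state(); print(s['eef_pos'],s['tcp_rot'],s['opening'],s['finger_force'],s['contact_force'],s['wrist_torque'],s['qpos'])
f,d,K,E=cam('side'); np.savez('s2.npz',f=f,d=d,K=K,E=E)
p=s['eef_pos']; print(proj(p-[0,0,.0524],K,E))
u,v=290,255
cv2.imwrite('pics/g3.png',cv2.resize(f[v-40:v+40,u-40:u+40],(560,560),interpolation=cv2.INTER_CUBIC))
E
```

```text
[ 0.5583576  -0.03446274  0.1583603 ] [ 5.40011484e-01  8.41655347e-01 -5.15316086e-04 -1.89942589e-03] 0.3595423858733914 30.19043130800128 [-0.09802873 -0.43874697 -0.2768337 ] [-0.00774362  0.00476594  0.03909299] [-2.43101404e-01  1.37920544e-01  1.94078293e+00  2.80428080e-04
  1.06681771e+00 -6.73129643e-01]
[291.94414611 241.73222079]
```

View pics/g3.png

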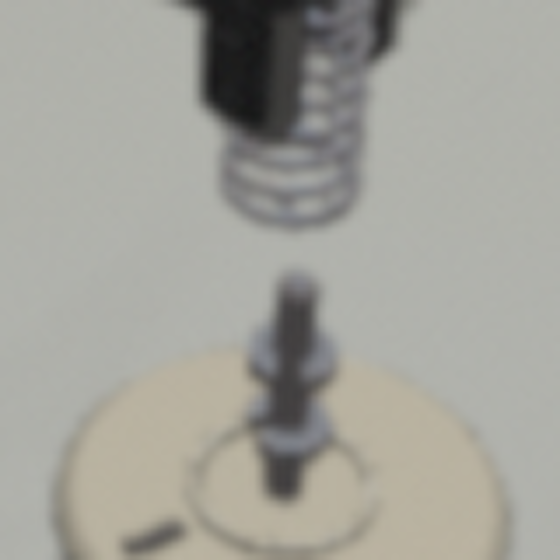

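The side crop shows the foot ring centred at about (290,185), directly over the rod tip at (298,278). The foot's bend faces the camera at about (289,205), lined up with the upper notch. I'll trim by 1–2 mm and lower over the rod.

Call:
jog_arm:
  increments:
    - {"dx": 0.01, "dy": -0.02, "dz": 0, "ax": 0, "ay": 0, "az": 0, "gripper": -0.5}
    - {"dx": 0.01, "dy": -0.02, "dz": -0.08, "ax": 0, "ay": 0, "az": 0, "gripper": -0.5}
    - {"dx": 0.01, "dy": -0.02, "dz": -0.15, "ax": 0, "ay": 0, "az": 0, "gripper": -0.5}
    - {"dx": 0.01, "dy": -0.02, "dz": -0.2, "ax": 0, "ay": 0, "az": 0, "gripper": -0.5}
    - {"dx": 0.01, "dy": -0.02, "dz": -0.25, "ax": 0, "ay": 0, "az": 0, "gripper": -0.5}
    - {"dx": 0.01, "dy": -0.02, "dz": -0.3, "ax": 0, "ay": 0, "az": 0, "gripper": -0.5}
    - {"dx": 0.01, "dy": -0.02, "dz": -0.33, "ax": 0, "ay": 0, "az": 0, "gripper": -0.5}
    - {"dx": 0.01, "dy": -0.02, "dz": -0.36, "ax": 0, "ay": 0, "az": 0, "gripper": -0.5}
    - {"dx": 0.01, "dy": -0.02, "dz": -0.36, "ax": 0, "ay": 0, "az": 0, "gripper": -0.5}

```text
time: 5.4
eef_pos: [0.5607, -0.0376, 0.1166]
tcp_rot: [0.539, 0.843, -0.0, -0.0]
contact_force: [-0.6, -0.2, -0.6]
opening: 0.357
finger_force: 30.2
```

Call:
jog_arm:
  increments:
    - {"dx": 0, "dy": 0, "dz": 0, "ax": 0, "ay": 0, "az": 0, "gripper": -0.5}
    - {"dx": 0, "dy": 0, "dz": 0, "ax": 0, "ay": 0, "az": 0, "gripper": -0.5}

```text
time: 5.6
eef_pos: [0.5612, -0.0377, 0.1175]
tcp_rot: [0.539, 0.843, 0.0, 0.0]
contact_force: [-0.1, -0.1, -1.4]
opening: 0.358
finger_force: 30.2
```

Call:
jog_arm:
  increments:
    - {"dx": -0.012, "dy": 0.005, "dz": -0.03, "ax": 0, "ay": 0, "az": 0, "gripper": -0.5}
    - {"dx": -0.012, "dy": 0.005, "dz": -0.06, "ax": 0, "ay": 0, "az": 0, "gripper": -0.5}
    - {"dx": -0.012, "dy": 0.005, "dz": -0.1, "ax": 0, "ay": 0, "az": 0, "gripper": -0.5}
    - {"dx": -0.012, "dy": 0.005, "dz": -0.1, "ax": 0, "ay": 0, "az": 0, "gripper": -0.5}
    - {"dx": -0.012, "dy": 0.005, "dz": -0.1, "ax": 0, "ay": 0, "az": 0, "gripper": -0.5}

```text
time: 6.1
eef_pos: [0.5593, -0.037, 0.1047]
tcp_rot: [0.539, 0.843, -0.0, -0.0]
contact_force: [-0.4, 0.2, -0.5]
opening: 0.357
finger_force: 30.2
```

```bash
python3 - <<'E'
from h import *
s=get_state(); print(s['eef_pos'],s['eef_pos'][2]-.0524,s['contact_force'],s['wrist_torque'],s['opening'])
E
```

```text
[ 0.55933618 -0.03701971  0.10473913] 0.05233913308033185 [-0.36363903  0.16300262 -0.54088393] [ 0.00783    -0.02260872 -0.00871195] 0.35719476204410855
```

There's no upward force with the foot nominally at 52 mm, so it seems to be in the notch already. I'll continue gently.

Call:
jog_arm:
  increments:
    - {"dx": 0, "dy": 0, "dz": -0.02, "ax": 0, "ay": 0, "az": 0, "gripper": -0.5}
    - {"dx": 0, "dy": 0, "dz": -0.035, "ax": 0, "ay": 0, "az": 0, "gripper": -0.5}
    - {"dx": 0, "dy": 0, "dz": -0.035, "ax": 0, "ay": 0, "az": 0, "gripper": -0.5}

```text
time: 6.4
eef_pos: [0.5593, -0.037, 0.1006]
tcp_rot: [0.539, 0.843, -0.0, -0.0]
contact_force: [-0.4, -0.3, -1.3]
opening: 0.353
finger_force: 30.2
```

The foot is through the upper collar. Before feeling for the lower notch, I'll sample ring brightness in the first images for a hint.

```bash
python3 - <<'E'
from h import *
for n in('top','side'):
    z=np.load(n+'0.npz'); f,K,E=z['f'],z['K'],z['E']; g=cv2.cvtColor(f,cv2.COLOR_BGR2GRAY).astype(np.float32)
    for h in(.057,.035):
        print(n,h,[(a,int(np.mean([cv2.getRectSubPix(g,(1,1),tuple(map(float,proj([.5597+r*np.cos(np.radians(a)),-.0372+r*np.sin(np.radians(a)),h],K,E))))[0,0] for r in(.007,.0085,.010)]))) for a in range(110,261,10)])
E
```

```text
top 0.057 [(110, 114), (120, 115), (130, 116), (140, 119), (150, 121), (160, 122), (170, 122), (180, 122), (190, 125), (200, 132), (210, 139), (220, 143), (230, 142), (240, 136), (250, 126), (260, 120)]
top 0.035 [(110, 118), (120, 118), (130, 121), (140, 128), (150, 135), (160, 139), (170, 138), (180, 135), (190, 132), (200, 127), (210, 122), (220, 119), (230, 115), (240, 109), (250, 104), (260, 102)]
side 0.057 [(110, 108), (120, 116), (130, 121), (140, 123), (150, 122), (160, 118), (170, 109), (180, 105), (190, 95), (200, 85), (210, 71), (220, 61), (230, 60), (240, 64), (250, 71), (260, 83)]
side 0.035 [(110, 106), (120, 107), (130, 104), (140, 98), (150, 99), (160, 106), (170, 116), (180, 120), (190, 114), (200, 105), (210, 99), (220, 96), (230, 92), (240, 88), (250, 91), (260, 99)]
```

Call:
jog_arm:
  increments:
    - {"dx": 0, "dy": 0, "dz": -0.04, "ax": 0, "ay": 0, "az": 0, "gripper": -0.5}
    - {"dx": 0, "dy": 0, "dz": -0.04, "ax": 0, "ay": 0, "az": 0, "gripper": -0.5}

```text
time: 6.6
eef_pos: [0.559, -0.037, 0.0954]
tcp_rot: [0.539, 0.843, -0.0, -0.001]
contact_force: [-0.3, 0.3, -2.2]
opening: 0.353
finger_force: 30.2
```

Both views agree: the upper notch is at about 226° and the lower at about 145–162°. The foot is at 43 mm, free between the collars, so I'll turn about -70°.

Call:
jog_arm:
  increments:
    - {"dx": 0, "dy": 0, "dz": 0, "ax": 0, "ay": 0, "az": -0.09, "gripper": -0.5}
    - {"dx": 0, "dy": 0, "dz": 0, "ax": 0, "ay": 0, "az": -0.18, "gripper": -0.5}
    - {"dx": 0, "dy": 0, "dz": 0, "ax": 0, "ay": 0, "az": -0.27, "gripper": -0.5}

```text
time: 6.9
eef_pos: [0.5595, -0.0371, 0.096]
tcp_rot: [0.706, 0.708, -0.0, -0.0]
contact_force: [-0.4, 0.2, -0.1]
opening: 0.357
finger_force: 30.2
```

Call:
jog_arm:
  increments:
    - {"dx": 0, "dy": 0, "dz": 0, "ax": 0, "ay": 0, "az": -0.09, "gripper": -0.5}
    - {"dx": 0, "dy": 0, "dz": 0, "ax": 0, "ay": 0, "az": -0.18, "gripper": -0.5}
    - {"dx": 0, "dy": 0, "dz": 0, "ax": 0, "ay": 0, "az": -0.27, "gripper": -0.5}
    - {"dx": 0, "dy": 0, "dz": 0, "ax": 0, "ay": 0, "az": -0.36, "gripper": -0.5}
    - {"dx": 0, "dy": 0, "dz": 0, "ax": 0, "ay": 0, "az": -0.45, "gripper": -0.5}
    - {"dx": 0, "dy": 0, "dz": 0, "ax": 0, "ay": 0, "az": -0.48, "gripper": -0.5}
    - {"dx": 0, "dy": 0, "dz": 0, "ax": 0, "ay": 0, "az": -0.48, "gripper": -0.5}
    - {"dx": 0, "dy": 0, "dz": 0, "ax": 0, "ay": 0, "az": -0.48, "gripper": -0.5}

```text
time: 7.7
eef_pos: [0.5595, -0.0371, 0.0961]
tcp_rot: [0.916, 0.402, -0.0, -0.0]
contact_force: [-0.1, -0.6, -0.6]
opening: 0.357
finger_force: 30.2
```

Call:
jog_arm:
  increments:
    - {"dx": 0, "dy": 0, "dz": -0.03, "ax": 0, "ay": 0, "az": 0, "gripper": -0.5}
    - {"dx": 0, "dy": 0, "dz": -0.06, "ax": 0, "ay": 0, "az": 0, "gripper": -0.5}
    - {"dx": 0, "dy": 0, "dz": -0.1, "ax": 0, "ay": 0, "az": 0, "gripper": -0.5}
    - {"dx": 0, "dy": 0, "dz": -0.1, "ax": 0, "ay": 0, "az": 0, "gripper": -0.5}

```text
time: 8.1
eef_pos: [0.5588, -0.0369, 0.0829]
tcp_rot: [0.916, 0.401, -0.001, -0.001]
contact_force: [-0.3, -0.9, -1.0]
opening: 0.355
finger_force: 30.2
```

Call:
jog_arm:
  increments:
    - {"dx": 0, "dy": 0, "dz": 0, "ax": 0, "ay": 0, "az": 0, "gripper": -0.5}

```text
time: 8.2
eef_pos: [0.5593, -0.037, 0.0837]
tcp_rot: [0.916, 0.401, -0.0, -0.0]
contact_force: [0.7, -0.6, -0.6]
opening: 0.352
finger_force: 30.2
```

Call:
jog_arm:
  increments:
    - {"dx": 0, "dy": 0, "dz": -0.02, "ax": 0, "ay": 0, "az": 0, "gripper": -0.5}
    - {"dx": 0, "dy": 0, "dz": -0.04, "ax": 0, "ay": 0, "az": 0, "gripper": -0.5}
    - {"dx": 0, "dy": 0, "dz": -0.04, "ax": 0, "ay": 0, "az": 0, "gripper": -0.5}

```text
time: 8.5
eef_pos: [0.5593, -0.037, 0.0789]
tcp_rot: [0.916, 0.401, -0.0, -0.0]
contact_force: [0.6, -0.0, -0.5]
opening: 0.351
finger_force: 30.2
```

Call:
jog_arm:
  increments:
    - {"dx": 0, "dy": 0, "dz": -0.03, "ax": 0, "ay": 0, "az": 0, "gripper": -0.5}
    - {"dx": 0, "dy": 0, "dz": -0.06, "ax": 0, "ay": 0, "az": 0, "gripper": -0.5}
    - {"dx": 0, "dy": 0, "dz": -0.09, "ax": 0, "ay": 0, "az": 0, "gripper": -0.5}
    - {"dx": 0, "dy": 0, "dz": -0.115, "ax": 0, "ay": 0, "az": 0, "gripper": -0.5}
    - {"dx": 0, "dy": 0, "dz": -0.115, "ax": 0, "ay": 0, "az": 0, "gripper": -0.5}
    - {"dx": 0, "dy": 0, "dz": -0.115, "ax": 0, "ay": 0, "az": 0, "gripper": -0.5}

```text
time: 9.1
eef_pos: [0.5595, -0.0371, 0.0655]
tcp_rot: [0.916, 0.401, -0.0, -0.0]
contact_force: [0.0, -0.6, 0.2]
opening: 0.356
finger_force: 30.2
```

```bash
python3 - <<'E'
from h import *
s=get_state(); print(s['eef_pos'],s['contact_force'],s['wrist_torque'],s['qpos'])
f,d,K,E=cam('side'); u,v=290,265
print(proj([.5595,-.037,.012],K,E))
cv2.imwrite('pics/g4.png',cv2.resize(f[v-40:v+40,u-40:u+40],(560,560),interpolation=cv2.INTER_CUBIC))
E
```

```text
[ 0.55949096 -0.03706323  0.06551725] [ 0.01404905 -0.61712644  0.15241368] [0.00155221 0.07604113 0.01261875] [-2.47090150e-01  2.74752105e-01  1.97804717e+00  2.71087076e-05
  8.89148187e-01  4.97864367e-01]
[290.07242223 285.56711188]
```

View pics/g4.png

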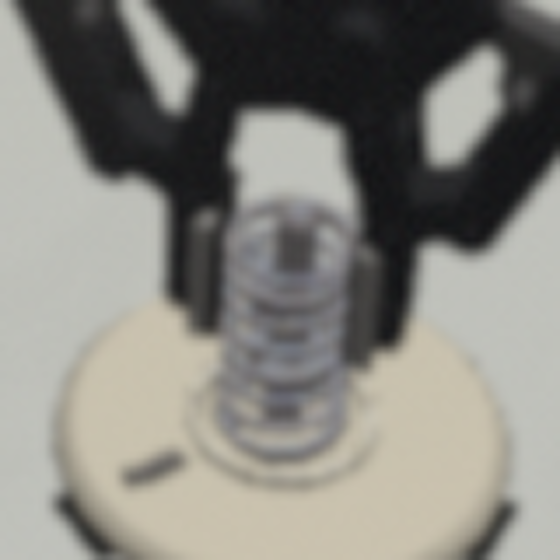

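The side crop shows the spring upright around the rod, its foot ring at (282,425) inside the rim and the rod tip inside the top coil. I'll release it and withdraw straight up.

Call:
jog_arm:
  increments:
    - {"dx": 0, "dy": 0, "dz": -0.005, "ax": 0, "ay": 0, "az": 0, "gripper": -0.5}
    - {"dx": 0, "dy": 0, "dz": -0.005, "ax": 0, "ay": 0, "az": 0, "gripper": 0}
    - {"dx": 0, "dy": 0, "dz": -0.005, "ax": 0, "ay": 0, "az": 0, "gripper": 0.3}
    - {"dx": 0, "dy": 0, "dz": -0.005, "ax": 0, "ay": 0, "az": 0, "gripper": 0.5}
    - {"dx": 0, "dy": 0, "dz": -0.005, "ax": 0, "ay": 0, "az": 0, "gripper": 0.5}
    - {"dx": 0, "dy": 0, "dz": -0.005, "ax": 0, "ay": 0, "az": 0, "gripper": 0.5}
    - {"dx": 0, "dy": 0, "dz": -0.005, "ax": 0, "ay": 0, "az": 0, "gripper": 0.5}
    - {"dx": 0, "dy": 0, "dz": -0.005, "ax": 0, "ay": 0, "az": 0, "gripper": 0.5}

```text
time: 9.95
eef_pos: [0.5595, -0.0371, 0.0649]
tcp_rot: [0.916, 0.401, -0.0, -0.0]
contact_force: [-0.7, -1.0, -0.1]
opening: 0.749
finger_force: 0.0
```

Call:
jog_arm:
  increments:
    - {"dx": 0, "dy": 0, "dz": 0.1, "ax": 0, "ay": 0, "az": 0, "gripper": 0.5}
    - {"dx": 0, "dy": 0, "dz": 0.3, "ax": 0, "ay": 0, "az": 0, "gripper": 0.5}
    - {"dx": 0, "dy": 0, "dz": 0.6, "ax": 0, "ay": 0, "az": 0, "gripper": 0.5}
    - {"dx": 0, "dy": 0, "dz": 0.95, "ax": 0, "ay": 0, "az": 0, "gripper": 0.5}
    - {"dx": 0, "dy": 0, "dz": 0.95, "ax": 0, "ay": 0, "az": 0, "gripper": 0.5}
    - {"dx": 0, "dy": 0, "dz": 0.95, "ax": 0, "ay": 0, "az": 0, "gripper": 0.5}
    - {"dx": 0, "dy": 0, "dz": 0.95, "ax": 0, "ay": 0, "az": 0, "gripper": 0.5}

```text
time: 10.65
eef_pos: [0.5588, -0.0369, 0.1782]
tcp_rot: [0.916, 0.401, -0.001, -0.001]
contact_force: [-0.0, 0.1, -0.3]
opening: 0.747
finger_force: 0.0
```

```bash
python3 - <<'E'
from h import *
s=get_state(); print(s['eef_pos'],s['contact_force'],s['opening'])
f,d,K,E=cam('side'); W=cloud(d,K,E); u,v=290,265
P=W[240:300,265:315].reshape(-1,3); P=P[(P[:,2]>.06)&(P[:,2]<.09)]; print(len(P),P[:,2].max(),[P[(P[:,2]<.075)][:,i].min().round(4) for i in(0,1)],P[P[:,2]<.075].max(0))
cv2.imwrite('pics/g5.png',cv2.resize(f[v-40:v+40,u-40:u+40],(560,560),interpolation=cv2.INTER_CUBIC))
E
```

```text
[ 0.55876535 -0.03687743  0.17815421] [-0.02388806  0.13321678 -0.31071615] 0.7474444723009742
217 0.0828951897496284 [np.float64(0.5437), np.float64(-0.0509)] [ 0.57442863 -0.01966596  0.07444489]
```

View pics/g5.png

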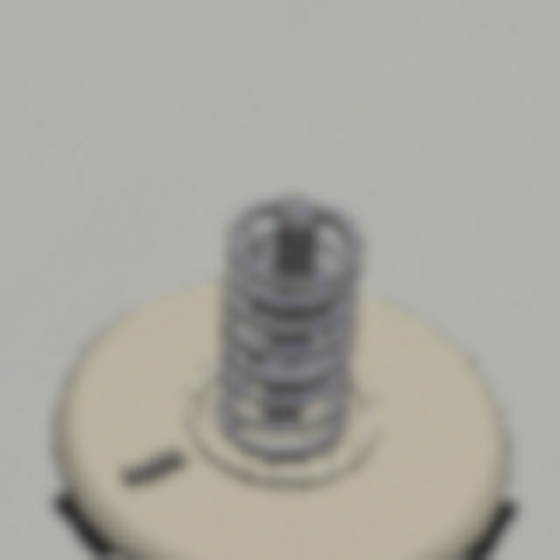

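The crop shows the spring standing free and upright on the base. Its foot is inside the rim at (285,430), its top ring is at (295,240) around the rod, and the gripper is clear. I'm handing it in.

```bash
python3 -c "
from plant import job; print(job.sign_off())"
```

```text
the job is handed in; nothing more can be done
None
```

The spring is fitted over the guide rod, threaded through both collar notches without snagging, released and standing home on the base, and the job is handed in (no verdict was returned).

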